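# Seal the clear freeze-drying vials, vent the amber one

### The arm

A 7-joint arm with a two-finger parallel gripper is mounted at the origin on the work surface. World frame = base frame: x ahead of the robot, y to its left, z up, the work surface at z = 0. Lengths are in m, angles in rad, forces in N, time in s.
With the tool pointing down it reaches from about 0.4 to 0.85 m from the base axis. Payload 4.4 kg.
Tool frame: the origin (TCP) lies at the very end of the fingers, on their centre line; the grasp point (between the pads) lies 19 mm behind it; z points along the fingers, y is the line along which they close (so a half turn about z gives the same grasp; the last joint's range is limited). The gripper opens to 94 mm and grips with 3 to 60 N. Pads are 16 mm wide; open, the fingers measure 119 mm over their backs; the gripper's body (75 mm by 177 mm) begins 78 mm behind the grasp point.
Start: joints at [-1.252, 0.628, 0.038, 1.517, -0.027, 0.996, -0.02], TCP at [0.244, 0.602, 0.205] pointing down, gripper open.
Joint ranges: [-3.06, 3.06], [-0.37, 2.12], [-1.25, 1.32], [0.18, 2.47], [-1.1, 4.24], [0.23, 1.98], [-2.94, 2.94]. Speed limits (rad/s): [2.57, 2.57, 3.14, 3.14, 3.14, 3.14, 3.14].

### API

Orientations are given as a 3x3 rotation matrix whose columns are the frame's x, y, z axes.
In Python, from rig import * gives the robot as it stands. The module is installed in compiled form; this text tells all that it offers.
- The arm moves only by the tool play_rows, never from a script. Its argument "plan" is a list that holds one entry, the list of rows, each a list of 5 numbers: the shift along the tool's x, y, z in cm, then the turn about the tool's z in rad, then the closure, from -1 (fully open) to 1 (shut). A call has 1 to 20 rows; each row is the pose to reach, as a shift and turn from the pose commanded when the call began, along the tool's axes at that moment; what a row does not reach only later rows make up. A row lasts 1/10 s, in which the tool goes at most 50 mm and 8.59 degrees, less where a joint would pass 70% of its speed; a pose out of reach is approached as far as the arm can. A call with a gripper value outside its range is refused whole. The fingers move at their own pace and stop on an object; "force" is the grip in N (left out, the last holds). Time passes only in rows, so rows that repeat a pose let the fingers close. It gives the time, the measured TCP pose, the force, the opening and the grip force at its end, in the units of the state.
- get_state(): the state, without advancing time (a new reading comes with each control period).
- snapshot(name): name is "scene" or "top"; returns the picture (420x560x3 uint8, red, green, blue); there is no depth.
- calibration(name): a dict with "vfov" (degrees; the focal length in pixels is half the picture's height over the tangent of half this angle, whatever the lens; pixels are square), "cx", "cy" (the principal point, pixels), "eye" and "attitude" of the camera in the world. Camera axes: x right, y down, z forward; pixel columns grow to the right and rows downward; lengths in m; the calibration is good to about 2 mm. A picture is of the moment at which its call begins. calibration takes no time and is no camera call.
- sign_off(): hands the job in; it is judged then, once.
The state is a dict: "clock": time; "joints": joint angles; "joint_vel": joint speeds; "joint_efforts": joint torques, N m; "position": TCP position; "tool_rot": TCP orientation; "wrist_force": force on the tool from outside, world axes, zero at the start; "ft_torque": the same for the moment, N m; "gripper_width": opening from 0.0 (shut) to 1.0 (fully open); "gripper_force": force on a finger pad.
Only numpy, scipy, OpenCV 4.12 (cv2) and the standard library are available. Lean on these libraries where they do the work, as an engineer would, in place of code of your own. Each camera call takes 0.05 s, during which the arm holds its last target. There are 200 camera calls.

### The job

Three serum vials lean in the rack. One of the two clear ones still has its cap standing up: first press that cap fully home, and only then pull the amber vial's cap straight up to its upper stop so that it is vented. Do not touch the clear vial that is already sealed or its cap, and do not shove the other things on the bench about.

Things in the scene. Friction and masses are not known exactly. Their poses are not given: they have to be found in the camera images.
- rack: fixed grey rack, base 150 x 400 mm, vials in a row at y -100, 0, 100 mm, leaning 28 deg to its -x, which faces the robot's right. Origin on the bench under the row, z up. A white lamp bar over the row (x -8 to 18, z 243 to 265, y -197 to 197 mm; posts at x 80, y +-190) blocks a vertical gripper on the caps; one tilted along the vials fits
- vial_1: clear glass serum vial, 52 mm across, 92 mm long up to the cap, fixed leaning 28 deg in the rack; three places 100 mm apart, any of which it may have. Origin on the bench surface; the foot's centre lies 45 mm along x and 47 mm up from it, and the home cap's top 154 mm from the foot along the leaning axis
- vial_2: another clear glass serum vial, 52 mm across, 92 mm long up to the cap, fixed leaning 28 deg in the rack; three places 100 mm apart, any of which it may have. Origin on the bench surface; the foot's centre lies 45 mm along x and 47 mm up from it, and the home cap's top 154 mm from the foot along the leaning axis
- vial_amber: amber (brown) glass serum vial, 52 mm across, 92 mm long up to the cap, fixed leaning 28 deg in the rack; three places 100 mm apart, any of which it may have. Origin on the bench surface; the foot's centre lies 45 mm along x and 47 mm up from it, and the home cap's top 154 mm from the foot along the leaning axis
- cap_1 (a joint): cap_1 is a grey aluminium sleeve cap, 42 mm across, 62 mm long, on the first clear vial; it slides along the leaning axis and is held where left by a detent grip (6 N to move). Value in m: 0 = fully home (sealed), 0.030 = upper stop (vented, red stopper shows below the cap). Captive: cannot come off
- cap_2 (a joint): cap_2 is a grey aluminium sleeve cap, 42 mm across, 62 mm long, on the second clear vial; it slides along the leaning axis and is held where left by a detent grip (6 N to move). Value in m: 0 = fully home (sealed), 0.030 = upper stop (vented, red stopper shows below the cap). Captive: cannot come off
- cap_amber (a joint): cap_amber is a grey aluminium sleeve cap, 42 mm across, 62 mm long, on the amber vial; it slides along the leaning axis and is held where left by a detent grip (6 N to move). Value in m: 0 = fully home (sealed), 0.030 = upper stop (vented, red stopper shows below the cap). Captive: cannot come off
- cap_1_top (a point): centre of the flat top of the first clear vial's cap, moves with it. z axis points out along the slide axis (up and to the robot's right, 28 deg from vertical), y axis is level, along the row. The cap's gripping sides run 62 mm down from here at radius 21 mm; below that come 30 mm of bare neck when raised
- cap_2_top (a point): centre of the flat top of the second clear vial's cap, moves with it. z axis points out along the slide axis (up and to the robot's right, 28 deg from vertical), y axis is level, along the row. The cap's gripping sides run 62 mm down from here at radius 21 mm; below that come 30 mm of bare neck when raised
- cap_amber_top (a point): centre of the flat top of the amber vial's cap, moves with it. z axis points out along the slide axis (up and to the robot's right, 28 deg from vertical), y axis is level, along the row. The cap's gripping sides run 62 mm down from here at radius 21 mm; below that come 30 mm of bare neck when raised
- press: bystander: fixed cast aluminium hand press with raised lever, 200 x 130 mm foot, 480 mm tall, origin at the centre of its underside
- cap_tray: bystander: loose black plastic tray 100 x 150 x 28 mm with six grey crimp caps in it, origin at the centre of its underside
- spare_vial: bystander: loose upright clear serum vial, 52 mm across, 98 mm tall, origin at the centre of its underside
- wash_bottle: bystander: loose bottle 68 mm across, 150 mm tall, blue cap, origin at the centre of its underside
- beaker: bystander: loose white cup, 76 mm across, 90 mm tall, origin at the centre of its underside
- tip_box: bystander: loose blue and white pipette tip box 120 x 85 x 70 mm, origin at the centre of its underside
- reagent_jar: bystander: loose jar 80 mm across, 100 mm tall, origin at the centre of its underside

How it is judged:
On the way, in this order (a step that is already met when the one before it is completed fails the run):
1. both clear vials' caps are home (under 3 mm up) while the amber cap is still down (under 5 mm up) (value of joint each of cap_1, cap_2 below 0.003 m and value of joint cap_amber below 0.005 m), for 0.2 s.
2. the amber cap is up at its stop (25 mm or more) (value of joint cap_amber above 0.025 m), for 0.2 s.
At the end, for the whole second after the job is handed in: both clear vials' caps are home (less than 3 mm up) and the amber vial's cap stands at least 25 mm up of its 30 mm, at rest (value of joint each of cap_1, cap_2 below 0.003 m and value of joint cap_amber above 0.025 m and velocity of joint cap_amber below 0.005 m/s); the robot touches nothing.
It fails at once if the clear vial that was sealed from the start, or its cap, is touched with more than 1 N (contact force between vial_2 and the arm above 1 N).
It fails at once if the same, with the fingers (contact force between vial_2 and the fingers above 1 N).
It fails at once if a loose bystander is moved more than 40 mm (distance of any of cap_tray, spare_vial, wash_bottle, beaker, tip_box, reagent_jar from where it was at the start of the episode above 0.04 m).
It also fails if it takes over 51 s, if anything falls off the work surface, if the arm or the gripper's body presses on something with over 40 N, if the wrist force passes 120 N, or if a joint passes its speed limit or range.

## Working session

There is one attempt and no reset: what is moved stays moved. The work goes in short steps, Python scripts to look and compute and a tool call to move; the robot and the scene stay as the last step left them, time stands still between calls to the robot, and variables do not carry over. Pictures are saved under pics/ and viewed, at most 10 in all, crops included, and the job is handed in when it is done.

Besides the shell and the picture viewer there is one more tool, called after "Call:" by a JSON object that holds its "api" and its "payload", one argument or row to a line. play_rows: Moves the arm, as the interface text tells. Its arguments: {"type":"object","properties":{"plan":{"type":"array"},"force":{"type":"number"}},"required":["plan"]}

```bash
mkdir -p pics; python3 - <<'E'
from rig import *
import cv2,numpy as np
for n in("scene","top"):
    im=snapshot(n); cv2.imwrite(f"pics/{n}0.png",im[:,:,::-1]); print(n,calibration(n))
s=get_state(); print(s['clock'],s['position'],s['tool_rot'],s['gripper_width'])
E
```

```text
scene {'vfov': 57.672975639718764, 'cx': 283.23009779764817, 'cy': 208.3897900616712, 'eye': array([ 1.33159127, -0.19885066,  0.84844566]), 'attitude': array([[ 0.3255626 ,  0.6064034 , -0.72545428],
       [ 0.94546959, -0.20082565,  0.25642993],
       [ 0.00981015, -0.76937896, -0.63871729]])}
top {'vfov': 50.235552111491714, 'cx': 282.6271214655385, 'cy': 202.461965119821, 'eye': array([0.18710601, 0.08167655, 1.67646759]), 'attitude': array([[-0.01881456, -0.98260031,  0.18477726],
       [-0.99974747,  0.02076052,  0.00860215],
       [-0.01228854, -0.18456875, -0.98274278]])}
0.1 [0.24373467 0.60193009 0.20466242] [[-9.26854641e-01  3.75419919e-01 -5.99752485e-04]
 [ 3.75420397e-01  9.26853343e-01 -1.55086574e-03]
 [-2.63432961e-05 -1.66258643e-03 -9.99998618e-01]] 0.9971073634428198
```

View pics/scene0.png

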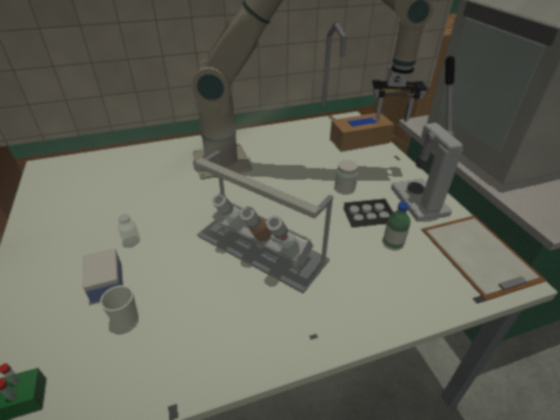

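View pics/top0.png

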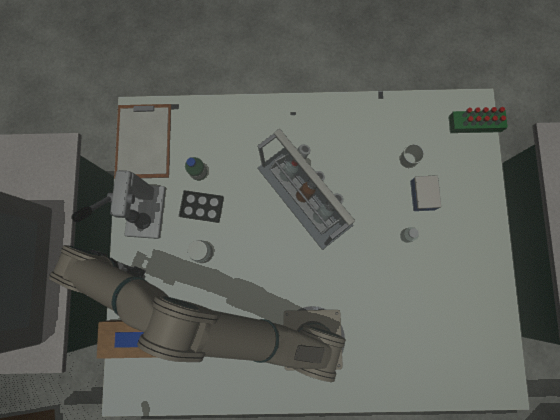

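The scene view shows three caps at about (221,203), (249,215) and (277,227), with the amber body at about (262,232). In the top view the caps peek out at (305,150), (320,170) and (338,197), to the right of the lamp bar. I'll enlarge both.

```bash
python3 - <<'E'
import cv2,numpy as np
a=cv2.imread("pics/scene0.png")[150:290,185:345]; b=cv2.imread("pics/top0.png")[120:260,245:365]
f=lambda i:cv2.convertScaleAbs(cv2.resize(i,None,fx=5,fy=5,interpolation=cv2.INTER_CUBIC)[:600,:800],alpha=1.5)
cv2.imwrite("pics/sc.png",f(a)); c=f(b);cv2.imwrite("pics/tc.png",c)
E
```

```text
(no output)
```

View pics/sc.png

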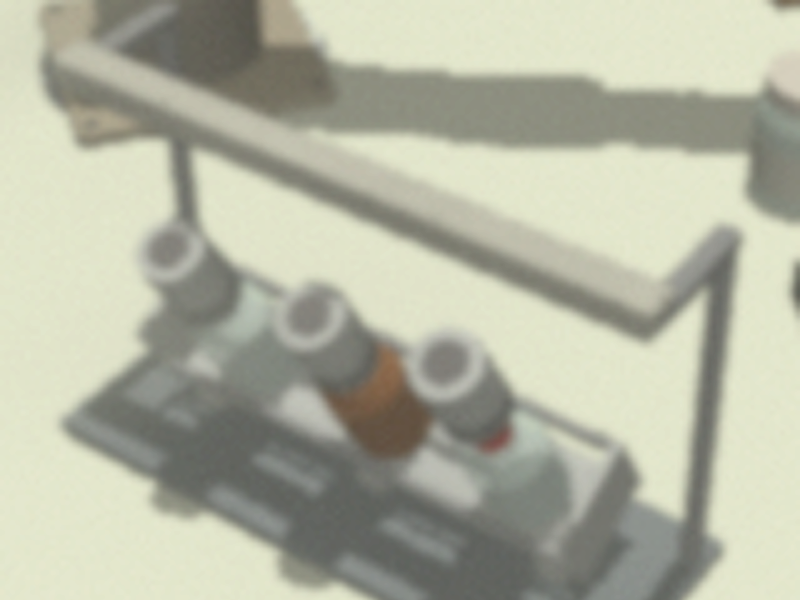

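View pics/tc.png

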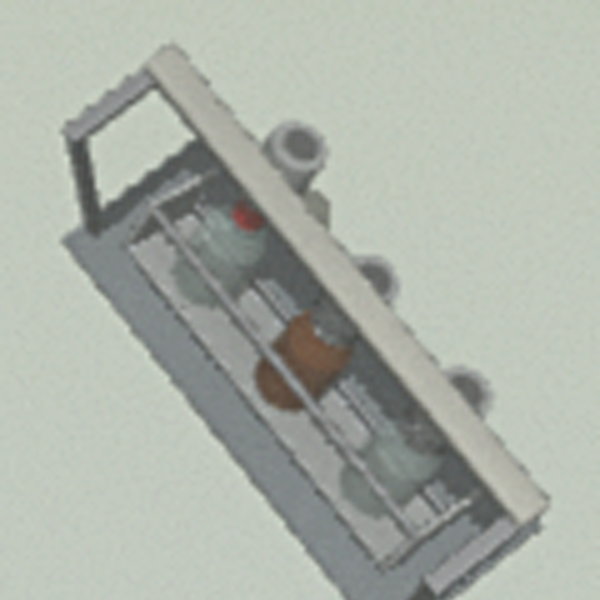

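The cap to press is the far one: red stopper in the scene crop at (492,437) and in the top crop at (247,215). Amber is in the middle (cap top (312,312) in the scene crop) and the sealed one is nearest the robot ((170,248)).

```bash
cat >h.py <<'E'
from rig import *
import cv2,numpy as np
def ray(n,p):
    c=calibration(n); f=210/np.tan(np.radians(c['vfov']/2))
    d=c['attitude']@np.array([(p[0]-c['cx'])/f,(p[1]-c['cy'])/f,1]); return c['eye'],d/np.linalg.norm(d)
def tri(ps,pt):
    A=0;b=0;R=[ray('scene',ps),ray('top',pt)]
    for e,d in R: M=np.eye(3)-np.outer(d,d);A=A+M;b=b+M@e
    X=np.linalg.solve(A,b); return X,[round(1000*np.linalg.norm((np.eye(3)-np.outer(d,d))@(X-e)),1) for e,d in R]
def plane(n,p,z):
    e,d=ray(n,p); return e+d*(z-e[2])/d[2]
S=lambda x,y:(185+(x+.5)/5-.5,150+(y+.5)/5-.5)
T=lambda x,y:(245+(x+.5)/5-.5,120+(y+.5)/5-.5)
E
python3 - <<'E'
from h import *
np.set_printoptions(precision=4,suppress=True)
for n,s,t in(("sealed",(170,248),(466,390)),("amber",(312,312),(375,280)),("raised",(447,362),(299,146))): print(n,*tri(S(*s),T(*t)))
m=np.array([[-8,-197],[18,-197],[-8,197],[18,197]])/1000
ct=[(170,42),(150,68),(548,500),(520,525)]
cs=[(640,318),(665,290),(50,62),(85,42)]
W=[]
for a,b in zip(cs,ct):
    X,e=tri(S(*a),T(*b)); print(X,e,plane('scene',S(*a),.265),plane('top',T(*b),.265))
for nm,W in(("top",[plane('top',T(*b),.265)[:2] for b in ct]),("scene",[plane('scene',S(*b),.265)[:2] for b in cs])):
    W=np.array(W); y=W[2:].mean(0)-W[:2].mean(0); print(nm,"len",np.linalg.norm(y)); y/=np.linalg.norm(y); x=np.array([y[1],-y[0]])
    o=W.mean(0)-.005*x; a=np.radians(28)
    print("yaw x",np.degrees(np.arctan2(x[1],x[0])),"origin",o)
    for yy,q in((-.1,.03),(0,0),(.1,0)):
        L=.154+q; print(o+x*(.045-L*np.sin(a))+y*yy, .047+L*np.cos(a))
E
```

```text
sealed [ 0.4808 -0.0918  0.1834] [np.float64(1.0), np.float64(1.0)]
amber [ 0.5593 -0.0316  0.1833] [np.float64(2.2), np.float64(2.2)]
raised [0.6479 0.0177 0.2085] [np.float64(0.9), np.float64(0.9)]
[0.7039 0.1001 0.2612] [np.float64(2.7), np.float64(2.7)] [0.7075 0.0955 0.265 ] [0.7035 0.1026 0.265 ]
[0.6874 0.1166 0.2608] [np.float64(0.4), np.float64(0.4)] [0.6921 0.1148 0.265 ] [0.6858 0.1162 0.265 ]
[ 0.3929 -0.1331  0.261 ] [np.float64(0.2), np.float64(0.2)] [ 0.3992 -0.1337  0.265 ] [ 0.3923 -0.1323  0.265 ]
[ 0.3774 -0.1127  0.261 ] [np.float64(1.7), np.float64(1.7)] [ 0.3845 -0.1116  0.265 ] [ 0.3767 -0.1138  0.265 ]
top len 0.3876058206068459
yaw x 126.84838653218726 origin [ 0.5426 -0.0108]
[0.6474 0.016 ] 0.20946235708604255
[ 0.5589 -0.0327] 0.18297392930027473
[ 0.4789 -0.0926] 0.18297392930027473
scene len 0.3830747399314079
yaw x 126.48468825392528 origin [ 0.5488 -0.0128]
[0.6538 0.0134] 0.20946235708604255
[ 0.565  -0.0347] 0.18297392930027473
[ 0.4846 -0.0942] 0.18297392930027473
```

Both views agree: the heights match the text to within 1 mm. The rack yaw is about 126.8°, the raised cap top is at (0.648, 0.0165, 0.209) and the amber cap top at (0.560, -0.0325, 0.183). The moves keep the tool vertical. With the fingertips only, the gripper body (97 mm above the TCP) stays above the lamp bar, so I'll work that way.

Call:
{"api": "play_rows", "payload": {
  "plan": [
    [[0,0,-8,0,-1],[0,0,-16,0,-1],[0,0,-16,0,-1],[0,0,-16,0,-1],[-12.7,-16.4,-16,0.1,1],[-12.7,-16.4,-16,0.1,1],[-12.7,-16.4,-16,0.1,1],[-12.7,-16.4,-16,0.1,1],[-12.7,-16.4,-16,0.1,1],[-60.1,-39.5,-16,0.545,1],[-60.1,-39.5,-16,0.545,1],[-60.1,-39.5,-16,0.545,1],[-60.1,-39.5,-16,0.545,1],[-60.1,-39.5,-16,0.545,1],[-60.1,-39.5,-16,0.545,1],[-60.1,-39.5,-16,0.545,1],[-60.1,-39.5,-16,0.545,1],[-60.1,-39.5,-16,0.545,1],[-60.1,-39.5,-16,0.545,1],[-60.1,-39.5,-16,0.545,1]]
  ],
  "force": 40
}}

```text
clock: 2.1
position: [0.6545, 0.0067, 0.3639]
tool_rot: [[-0.595, 0.804, -0.001], [0.804, 0.595, -0.003], [-0.001, -0.002, -1.0]]
wrist_force: [-0.3, 0.1, -0.0]
gripper_width: 0.009
gripper_force: 0.0
```

```bash
cat >>h.py <<'E'
yw=np.radians(126.8); xr=np.array([np.cos(yw),np.sin(yw),0])
def to(target):
    s=get_state(); R=s['tool_rot']; d=np.array(target)-s['position']
    print('t',s['clock'],'pos',s['position'].round(4),'F',np.round(s['wrist_force'],1),'w',round(s['gripper_width'],3))
    print('cm',(R.T@d*100).round(2),'turn',round(float(np.arctan2(R[:,0]@np.array([-xr[1],xr[0],0]),R[:,0]@xr)),3),'tilt',R[:,2].round(4))
E
python3 - <<'E'
from h import *
to([.653,.010,.23])
im=snapshot('scene')[:300,130:530]; cv2.imwrite('pics/s1.png',cv2.resize(im[:,:,::-1],(800,600)))
E
```

```text
t 2.1 pos [0.6545 0.0067 0.3639] F [-0.3  0.1 -0. ] w 0.009
cm [ 0.37  0.11 13.38] turn -0.005 tilt [-0.0011 -0.0025 -1.    ]
```

View pics/s1.png

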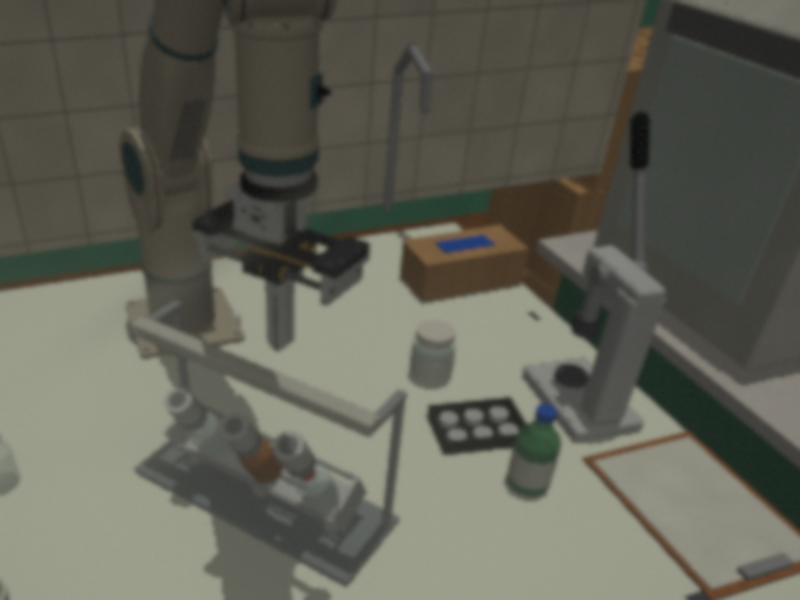

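Call:
{"api": "play_rows", "payload": {
  "plan": [
    [[0.4,0.1,5,0,1],[0.4,0.1,10,0,1],[0.4,0.1,13.4,0,1],[0.4,0.1,13.4,0,1],[0.4,0.1,13.4,0,1],[0.63,0.1,13.84,0,1],[0.87,0.1,14.3,0,1],[1.1,0.1,14.7,0,1],[1.34,0.1,15.2,0,1],[1.57,0.1,15.6,0,1],[1.8,0.1,16.05,0,1],[2.04,0.1,16.5,0,1],[2.04,0.1,16.5,0,1]]
  ]
}}

```text
clock: 3.45
position: [0.6419, 0.028, 0.2012]
tool_rot: [[-0.598, 0.801, 0.002], [0.801, 0.598, 0.0], [-0.001, 0.002, -1.0]]
wrist_force: [-0.4, 0.4, 3.1]
gripper_width: 0.01
gripper_force: 1.5
```

```bash
python3 - <<'E'
from h import *
to(np.array([.653,.010,.23])+xr*.0239-np.array([0,0,.045]))
a=snapshot('scene')[165:265,195:328]; b=snapshot('top')[120:220,265:365]
f=lambda i:cv2.resize(i[:,:,::-1],(400,int(400*i.shape[0]/i.shape[1])),interpolation=cv2.INTER_CUBIC)
a,b=f(a),f(b); c=np.zeros((400,800,3),np.uint8); c[:a.shape[0],:400]=a;c[:,400:]=b
cv2.imwrite('pics/s2.png',cv2.convertScaleAbs(c,alpha=1.5))
E
```

```text
t 3.45 pos [0.6419 0.028  0.2012] F [-0.4  0.4  3.1] w 0.01
cm [ 0.28 -0.19  1.62] turn -0.001 tilt [ 1.8e-03  2.0e-04 -1.0e+00]
```

View pics/s2.png

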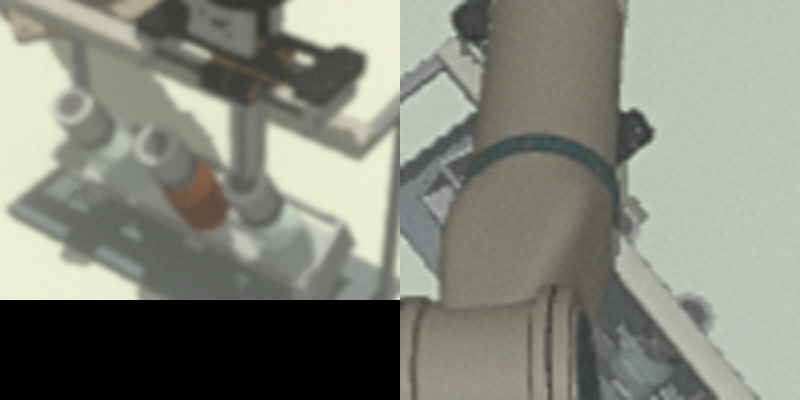

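The closed fingers stand on the raised cap in the scene half at (250,190), and the red ring is hidden. Contact force is about 3 N, so I'll keep pressing along the axis.

Call:
{"api": "play_rows", "payload": {
  "plan": [
    [[0.12,0,0.22,0,1],[0.23,0,0.44,0,1],[0.35,0,0.66,0,1],[0.47,0,0.88,0,1],[0.59,0,1.1,0,1],[0.7,0,1.32,0,1],[0.82,0,1.55,0,1],[0.82,0,1.55,0,1]]
  ]
}}

```text
clock: 4.35
position: [0.6385, 0.0329, 0.1889]
tool_rot: [[-0.597, 0.802, 0.006], [0.802, 0.597, -0.001], [-0.004, 0.004, -1.0]]
wrist_force: [-2.9, -1.2, 19.9]
gripper_width: 0.008
gripper_force: 8.9
```

Call:
{"api": "play_rows", "payload": {
  "plan": [
    [[0.1,0,0.2,0,1],[0.2,0,0.4,0,1],[0.2,0,0.4,0,1],[0.2,0,0.4,0,1]]
  ]
}}

```text
clock: 4.75
position: [0.6388, 0.033, 0.1884]
tool_rot: [[-0.597, 0.803, 0.01], [0.803, 0.597, -0.002], [-0.007, 0.007, -1.0]]
wrist_force: [-6.3, -3.7, 36.3]
gripper_width: 0.003
gripper_force: 15.9
```

```bash
python3 - <<'E'
from h import *
to([.6,0,.2])
a=snapshot('scene')[165:265,195:328]
cv2.imwrite('pics/s3.png',cv2.convertScaleAbs(cv2.resize(a[:,:,::-1],(798,600),interpolation=cv2.INTER_CUBIC),alpha=1.5))
E
```

```text
t 4.75 pos [0.6388 0.033  0.1884] F [-6.3 -3.7 36.3] w 0.003
cm [-0.34 -5.07 -1.19] turn -0.003 tilt [ 0.0101 -0.0016 -0.9999]
```

View pics/s3.png

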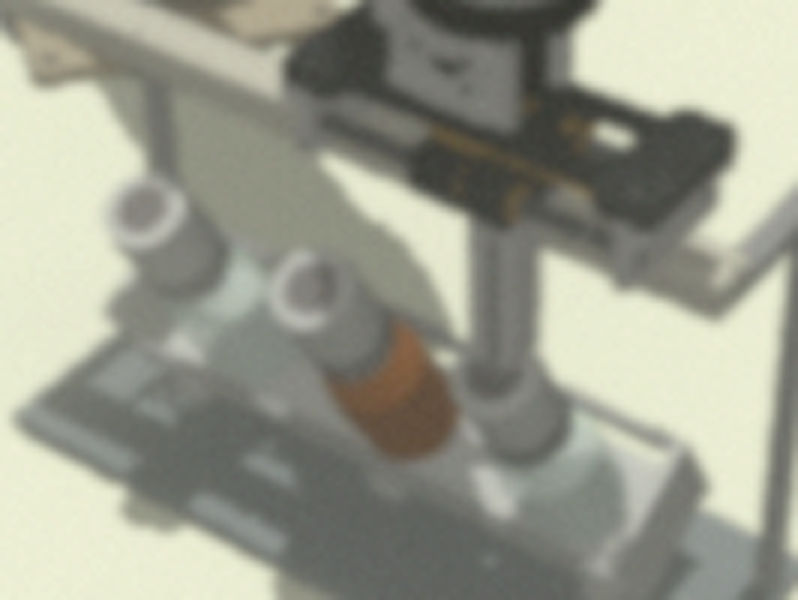

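The cap is seated. It hit a hard stop at z 0.188, which matches the home cap top (0.1825 plus the edge offset), and no red shows at (520,460). I'll retract and go above the amber cap with the gripper open.

Call:
{"api": "play_rows", "payload": {
  "plan": [
    [[-0.5,0,-1,0,1],[-1,0,-3,0,1],[-1,0,-8,0,1],[-1,0,-12,0,1],[-1,-5,-12,0,-1],[-1,-10,-12,0,-1],[-1,-10,-12,0,-1],[-1,-10,-12,0,-1],[-1,-10,-12,0,-1],[-1,-10,-12,0,-1]]
  ]
}}

```text
clock: 5.8
position: [0.5621, -0.0307, 0.3005]
tool_rot: [[-0.6, 0.8, -0.0], [0.8, 0.6, 0.0], [0.0, 0.0, -1.0]]
wrist_force: [-0.3, 0.1, 0.5]
gripper_width: 0.476
gripper_force: 0.0
```

```bash
python3 - <<'E'
from h import *
to([.5579,-.0301,.172])
a=snapshot('scene')[165:265,195:328]
cv2.imwrite('pics/s4.png',cv2.convertScaleAbs(cv2.resize(a[:,:,::-1],(798,600),interpolation=cv2.INTER_CUBIC),alpha=1.5))
E
```

```text
t 5.8 pos [ 0.5621 -0.0307  0.3005] F [-0.3  0.1  0.5] w 0.476
cm [ 0.3  -0.3  12.85] turn 0.001 tilt [-0.e+00  2.e-04 -1.e+00]
```

View pics/s4.png

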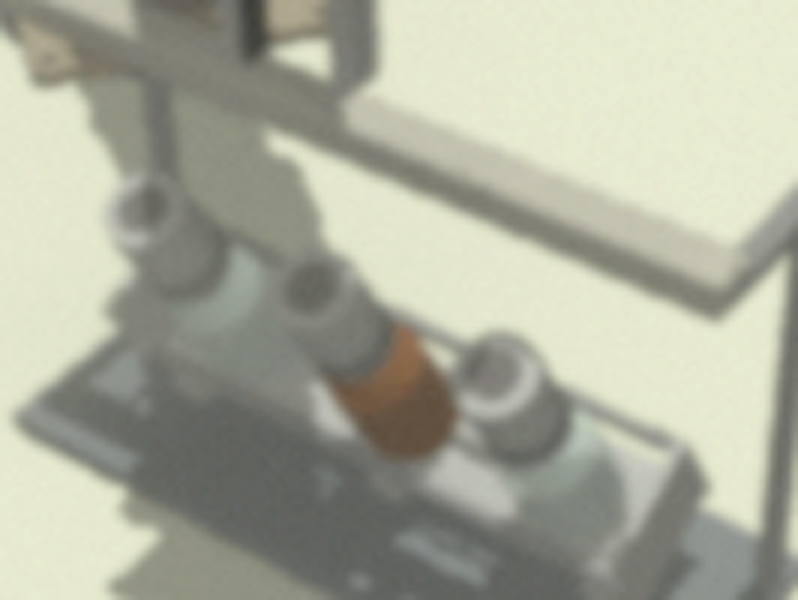

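The cleared vial's cap at (505,380) now sits as low as the other two, with no red visible. I'll lower over the amber cap.

Call:
{"api": "play_rows", "payload": {
  "plan": [
    [[0.1,-0.3,2,0,-0.6],[0.1,-0.3,6,0,-0.6],[0.1,-0.3,8,0,-0.6],[0.2,-0.3,10,0,-0.6],[0.3,-0.3,11,0,-0.6],[0.3,-0.3,11.6,0,-0.6],[0.3,-0.3,12.1,0,-0.6],[0.3,-0.3,12.5,0,-0.6],[0.3,-0.3,12.8,0,-0.6],[0.3,-0.3,12.8,0,-0.6]]
  ]
}}

```text
clock: 6.85
position: [0.5569, -0.0314, 0.173]
tool_rot: [[-0.598, 0.802, 0.0], [0.802, 0.598, 0.0], [-0.0, 0.0, -1.0]]
wrist_force: [-0.3, -0.8, 0.7]
gripper_width: 0.801
gripper_force: 0.0
```

```bash
python3 - <<'E'
from h import *
to([.5579,-.0301,.172])
a=snapshot('scene')[165:265,195:328]
cv2.imwrite('pics/s5.png',cv2.convertScaleAbs(cv2.resize(a[:,:,::-1],(798,600),interpolation=cv2.INTER_CUBIC),alpha=1.5))
E
```

```text
t 6.85 pos [ 0.5569 -0.0314  0.173 ] F [-0.3 -0.8  0.7] w 0.801
cm [0.04 0.15 0.1 ] turn -0.001 tilt [ 2.e-04  1.e-04 -1.e+00]
```

View pics/s5.png

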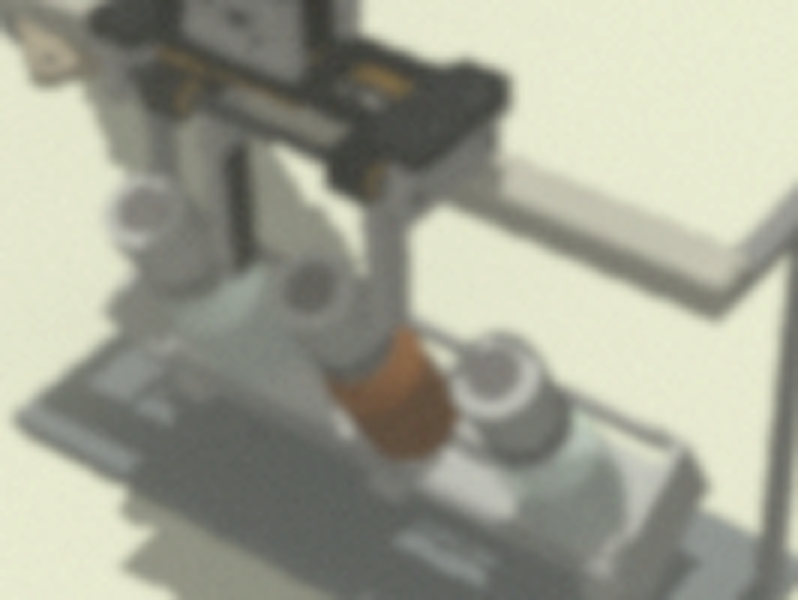

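The fingers straddle the amber cap, left at (240,220) and right at (390,260), and nothing is touching. I'll close.

Call:
{"api": "play_rows", "payload": {
  "plan": [
    [[0.05,0.15,0.2,0,-0.6],[0.05,0.15,0.2,0,1],[0.05,0.15,0.2,0,1],[0.05,0.15,0.2,0,1],[0.05,0.15,0.2,0,1],[0.05,0.15,0.2,0,1],[0.05,0.15,0.2,0,1],[0.05,0.15,0.2,0,1],[0.05,0.15,0.2,0,1]]
  ],
  "force": 50
}}

```text
clock: 7.8
position: [0.5578, -0.0301, 0.171]
tool_rot: [[-0.598, 0.802, 0.0], [0.802, 0.598, -0.0], [-0.0, -0.0, -1.0]]
wrist_force: [0.2, 0.6, 1.2]
gripper_width: 0.436
gripper_force: 50.0
```

Gripped at 41 mm, which matches the cap. I'll pull along the axis.

Call:
{"api": "play_rows", "payload": {
  "plan": [
    [[-0.12,0,-0.22,0,1],[-0.23,0,-0.44,0,1],[-0.35,0,-0.66,0,1],[-0.47,0,-0.88,0,1],[-0.59,0,-1.1,0,1],[-0.7,0,-1.32,0,1],[-0.82,0,-1.55,0,1],[-0.94,0,-1.77,0,1],[-1.06,0,-1.99,0,1],[-1.17,0,-2.21,0,1],[-1.29,0,-2.43,0,1],[-1.41,0,-2.65,0,1],[-1.46,0,-2.75,0,1],[-1.46,0,-2.75,0,1],[-1.46,0,-2.75,0,1]]
  ]
}}

```text
clock: 9.3
position: [0.5661, -0.0412, 0.1977]
tool_rot: [[-0.598, 0.801, -0.001], [0.801, 0.598, 0.0], [0.001, -0.001, -1.0]]
wrist_force: [1.6, 2.0, -14.9]
gripper_width: 0.436
gripper_force: 50.0
```

```bash
python3 - <<'E'
from h import *
to([.5578,-.0301,.171])
a=snapshot('scene')[165:265,195:328]
cv2.imwrite('pics/s6.png',cv2.convertScaleAbs(cv2.resize(a[:,:,::-1],(798,600),interpolation=cv2.INTER_CUBIC),alpha=1.5))
E
```

```text
t 9.3 pos [ 0.5661 -0.0412  0.1977] F [  1.6   2.  -14.9] w 0.436
cm [1.38 0.01 2.67] turn -0.001 tilt [-1.3e-03  4.0e-04 -1.0e+00]
```

View pics/s6.png

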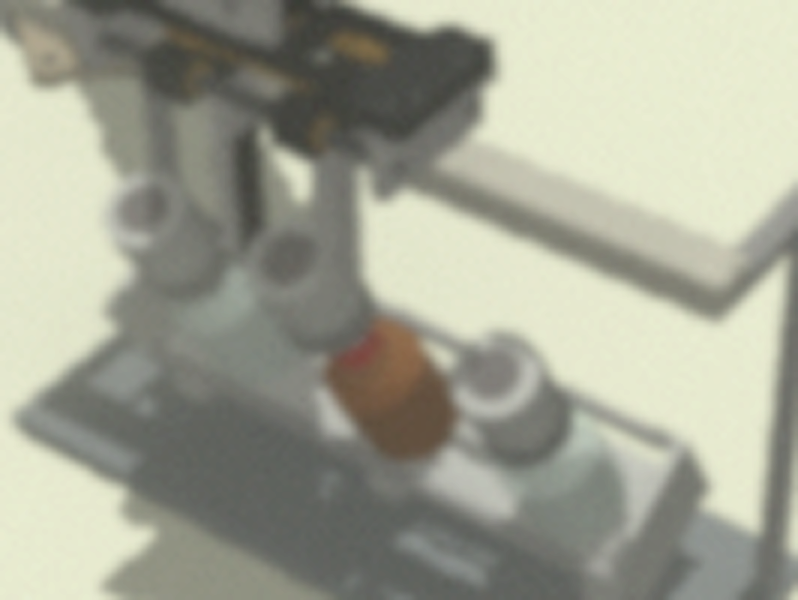

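The red stopper shows below the amber cap at (360,350). The hand moved 30 mm along the axis and the force rose to 15 N, so the cap is at its stop. I'll release and lift.

Call:
{"api": "play_rows", "payload": {
  "plan": [
    [[0,0,0.1,0,-0.6],[0,0,0.1,0,-0.6],[0,0,0.1,0,-0.6],[0,0,0.1,0,-0.6],[0,0,0.1,0,-0.6],[0,0,-2,0,-0.6],[0,0,-5,0,-0.6],[0,0,-9,0,-0.6],[0,0,-13,0,-0.6],[0,0,-13,0,-0.6],[0,0,-13,0,-0.6]]
  ]
}}

```text
clock: 10.45
position: [0.5668, -0.0418, 0.3292]
tool_rot: [[-0.598, 0.802, 0.002], [0.802, 0.598, 0.0], [-0.001, 0.002, -1.0]]
wrist_force: [0.7, 0.6, -0.7]
gripper_width: 0.799
gripper_force: 0.0
```

```bash
python3 - <<'E'
from h import *
to([.5578,-.0301,.171])
a=snapshot('scene')[165:265,195:328]
cv2.imwrite('pics/s7.png',cv2.convertScaleAbs(cv2.resize(a[:,:,::-1],(798,600),interpolation=cv2.INTER_CUBIC),alpha=1.5))
E
```

```text
t 10.45 pos [ 0.5668 -0.0418  0.3292] F [ 0.7  0.6 -0.7] w 0.799
cm [ 1.5  -0.04 15.82] turn -0.001 tilt [ 1.9e-03  2.0e-04 -1.0e+00]
```

View pics/s7.png

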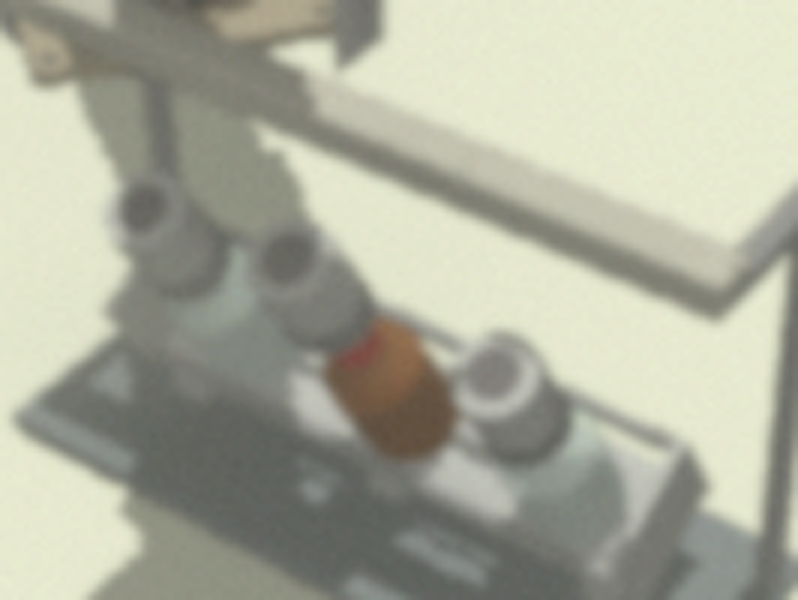

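The amber cap stays up with red visible at (360,350), both clear caps are home, and the gripper is clear of everything. I've viewed 10 pictures, so I'll hand in.

```bash
python3 -c "
from rig import *
print(sign_off())"
```

```text
the job is handed in; nothing more can be done
None
```

I pressed the raised clear cap home, then pulled the amber cap up to its stop; I handed the job in at about 10.5 s of the 51 s, the pictures show both caps in place, and the sign-off returned no verdict.

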